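Switch off the one socket left on

ROBOT

A 6-joint arm with a two-finger parallel gripper is mounted at the origin on the work surface. World frame = base frame: x ahead of the robot, y to its left, z up, the work surface at z = 0. Lengths are in m, angles in rad, forces in N, time in s.
With the tool pointing down it reaches from about 0.35 to 0.975 m from the base axis. Payload 4.9 kg.
Tool frame: the origin (TCP) lies between the finger pads; the fingertips stand 22 mm ahead of it and the grasp point (between the pads) lies 3 mm ahead of it; z points along the fingers, y is the line along which they close (so a half turn about z gives the same grasp; the last joint's range is limited). The gripper opens to 85 mm and grips with 20 to 120 N. Pads are 22 mm wide; open, the fingers measure 114 mm over their backs; the gripper's body (76 mm by 85 mm) begins 54 mm behind the grasp point. The pads swing forward as they close: fully open they stand 13 mm farther back than shut.
Start: joints at [-1.354, 0.053, 1.613, -0, 1.476, -0.119], TCP at [0.206, -0.59, 0.253] pointing down, gripper open.
Joint ranges: [-3.01, 3.01], [-1.01, 2.22], [0.06, 2.58], [-1.02, 4.17], [0.09, 2.62], [-3.14, 3.14]. Speed limits (rad/s): [2.57, 2.57, 3.14, 3.14, 3.14, 3.14].

INTERFACE

Orientations are given as a unit quaternion [w, x, y, z].
In Python, from plant import state, grab_frame, get_calibration, job_done, recognise, regions_of gives the robot as it stands.
- The arm moves only by the tool apply_moves, never from a script. Its argument "targets" is a list of rows, each an object with "translation": the shift along the tool's x, y, z normalised to -1 to 1, where 1 is 100 mm, a list of three; "twist": the turn about the tool's z normalised to -1 to 1, where 1 is 0.1 rad; "hand": the opening, from 0 (shut) to 1 (fully open). A call has 1 to 8 rows; each row shifts and turns the commanded pose from where the row before left it, along the tool's axes as they then stand; what a row does not reach is not made up. A row lasts 1/10 s, in which the tool goes at most 50 mm and 8.59 degrees, less where a joint would pass 70% of its speed; a pose out of reach is approached as far as the arm can. A call with a number of a shift or a turn outside -1 to 1 is refused whole. A call with a gripper value outside its range is refused whole. The fingers move at their own pace and stop on an object; the grip force is fixed at half the most. Time passes only in rows, so rows that do not move let the fingers close. It gives the time, the measured TCP pose, the force, the opening and the grip force at its end, in the units of the state.
- state(): the state, without advancing time (a new reading comes with each control period).
- grab_frame(name): name is "scene" or "top"; returns the picture (480x640x3 uint8, red, green, blue); there is no depth.
- get_calibration(name): a dict with "camera_matrix" (3x3 intrinsics, pixels), "D" ([k1, k2, p1, p2, k3] as OpenCV has them; the pictures are not rectified), "pose" (4x4, takes a point from camera to world coordinates). Camera axes: x right, y up, looking along -z (the intrinsics and any distortion apply to the point x, -y, -z); pixel columns grow to the right and rows downward; lengths in m; the calibration is good to about 2 mm. A picture is of the moment at which its call begins. get_calibration takes no time and is no camera call.
- job_done(): hands the job in; it is judged then, once.
Trained networks look in the newest picture that a camera, given by its name, has taken for a name from the list of things; names that differ only in an ending like _2 or _b are one class to them, and where a whole thing is asked for, a point or a joint stands for the part that bears it (a point fixed in the world has none). Each returns a list of dicts, best first, with "score" (0 to 1); they miss things now and then, are a little off and sometimes report something else, mostly with a low value. They report only what shows in the picture. A call takes as long as a camera call.
- recognise(camera, query): "point" ([x, y, z] in m, in world coordinates, good to about 4 mm: the middle of the surface that is visible of it).
- regions_of(camera, query): "pixels" (480x640 bool, what is visible of it).
The state is a dict: "time": time; "joint_pos": joint angles; "joint_vel": joint speeds; "joint_efforts": joint torques, N m; "tool_pos": TCP position; "tool_rot": TCP orientation; "contact_force": force on the tool from outside, world axes, zero at the start; "ft_torque": the same for the moment, N m; "gripper_width": opening from 0.0 (shut) to 1.0 (fully open); "grasp_force": force on a finger pad.
Only numpy, scipy, OpenCV 4.12 (cv2) and the standard library are available. Lean on these libraries where they do the work, as an engineer would, in place of code of your own. Each camera call takes 0.05 s, during which the arm holds its last target. There are 200 camera calls.

TASK

The craft corner is closing and one of the four identical green keys on the socket box is still latched down, though you cannot tell which by looking. Feel for it with light fingertip taps (a free key gives softly, the latched one stays solid), then press that one firmly to release it and let it spring up, so that the indicator window turns from red to green. Do not push any of the other three far down, and leave all the craft things where they stand.

Things in the scene. Friction and masses are not known exactly. Their poses are not given: they have to be found in the camera images.
- box: white switched socket box fixed to the table, 150 (x) x 340 (y) x 45 mm high; origin at the centre of its underside, z up. The row of four keys on top runs along the box's y axis, 28 mm from the middle towards its -x (robot's) side, key centres 56 mm apart; beyond it are four flat sockets
- place_1 (a point): fixed point on the box's top face (45 mm above the table) under the centre of key 1, at the left (+y) end of the row. Key: flat green cap 40 x 40 mm, its top 17 to 28 mm above this point. A free key starts to give at 0.8 N, then 0.35 N per mm (2 N moves it 3.4 mm), springs back when let go; 5 mm down it meets a firmer stop, and over 5 N it goes on and trips the yellow flag, a failure
- place_2 (a point): fixed point on the box's top face (45 mm above the table) under the centre of key 2. Key: flat green cap 40 x 40 mm, its top 17 to 28 mm above this point. The latched key stays solid up to 5 N, then gives 0.45 N per mm; it is released by pressing it about 6 mm below where it stood (8 N; it bottoms at 7.7 mm, 9 N) and letting go
- place_3 (a point): fixed point on the box's top face (45 mm above the table) under the centre of key 3. Key: flat green cap 40 x 40 mm, its top 17 to 28 mm above this point. Worn keys: tops differ by up to 11 mm in height, and a low one need not be the latched one
- place_4 (a point): fixed point on the box's top face (45 mm above the table) under the centre of key 4, at the right (-y) end of the row. Key: flat green cap 40 x 40 mm, its top 17 to 28 mm above this point. Which key is latched changes from start to start
- on_flag (a joint): red shutter, 18 x 26 mm, under the covered window nearer the robot at the box's right (-y) end: 0 (red shows) while a key is latched; slides under its hood to 0.019 m (green shows) when the latched key has been released
- trip_flag (a joint): yellow shutter, 18 x 26 mm, hidden beside the other covered window at the same end: 0 when all is well; slides into view, twice as far as a free key is pushed beyond 5 mm
- bottle_mid (a point): a clear 210 mm drinks bottle, 66 mm across, with white cap, standing beyond the box; bystander; point at its centre
- tray: an empty orange open tray 110 x 150 x 45 mm beyond the box; bystander; origin at the centre of its underside
- stapler_mid (a point): a black desk stapler 45 x 140 x 53 mm beside the box; bystander; point at its centre
- punch_mid (a point): a black hole punch 90 x 110 x 52 mm beside the box; bystander; point at its centre
- glue_mid (a point): a yellow and red glue stick 28 mm across, 90 mm tall, standing on the robot's side of the box; bystander; point at its centre
- tape_mid (a point): a blue roll of tape 70 mm across, 20 mm high, lying flat on the robot's side of the box; bystander; point at its centre
- eraser_mid (a point): a blue eraser 45 x 22 x 14 mm lying on the left (+y) end of the box's top; bystander; point at its centre

How it is judged:
By the outcome, as a careful person would: the job done as asked, in the order asked, and still so for the second after the job is handed in, with the robot touching nothing.
It also fails if it takes over 64 s, if anything falls off the work surface, if the arm or the gripper's body presses on something with over 40 N, if the wrist force passes 120 N, or if a joint passes its speed limit or range.

## Working session

There is one attempt and no reset: what is moved stays moved. The work goes in short steps, Python scripts to look and compute and a tool call to move; the robot and the scene stay as the last step left them, time stands still between calls to the robot, and variables do not carry over. Pictures are saved under pics/ and viewed, at most 10 in all, crops included, and the job is handed in when it is done.

Besides the shell and the picture viewer there is one more tool, called after "Emit:" as name(argument=value, ...), one argument or row to a line, values as JSON. apply_moves: Moves the arm, as the interface text tells. Its arguments: {"type":"object","properties":{"targets":{"type":"array"}},"required":["targets"]}

```bash
mkdir -p pics; python3 - <<'E'
from plant import *
import cv2,numpy as np
for c in ("scene","top"):
    f=grab_frame(c); cv2.imwrite(f"pics/{c}0.png",f[:,:,::-1])
    k=get_calibration(c); print(c,k["camera_matrix"],k["D"],np.round(k["pose"],3))
    for q in ("box","place_1","on_flag","eraser_mid","glue_mid","bottle_mid"):
        print(q,[(np.round(d["point"],3),round(d["score"],2)) for d in recognise(c,q)[:5]])
s=state();print(s)
E
```

```text
scene [[514.94065349   0.         311.11615582]
 [  0.         514.94065349 239.35311216]
 [  0.           0.           1.        ]] [0.02164429 0.         0.         0.         0.        ] [[ 0.562 -0.602  0.567  1.089]
 [ 0.827  0.425 -0.369 -0.299]
 [-0.019  0.676  0.737  0.743]
 [ 0.     0.     0.     1.   ]]
box [(array([ 0.604, -0.134,  0.047]), 0.69)]
place_1 [(array([ 0.606, -0.137,  0.045]), 0.96)]
on_flag [(array([ 0.525, -0.26 ,  0.047]), 0.57)]
eraser_mid [(array([0.522, 0.028, 0.06 ]), 0.68), (array([ 0.604, -0.138,  0.047]), 0.4)]
glue_mid [(array([ 0.455, -0.004,  0.059]), 0.63)]
bottle_mid [(array([ 0.774, -0.214,  0.131]), 0.66)]
top [[516.78664212   0.         314.60773308]
 [  0.         516.78664212 234.68406377]
 [  0.           0.           1.        ]] [-0.14695066  0.          0.          0.          0.        ] [[-0.009  0.98  -0.197  0.344]
 [-1.    -0.004  0.022  0.038]
 [ 0.021  0.197  0.98   1.207]
 [ 0.     0.     0.     1.   ]]
box []
place_1 [(array([ 0.582, -0.115,  0.045]), 0.92), (array([ 0.756, -0.004,  0.006]), 0.19)]
on_flag [(array([ 0.53 , -0.2
[... 224 characters left out ...]
7, 'joint_pos': array([-1.35399198e+00,  5.26456583e-02,  1.61292382e+00,  2.73198615e-06,
        1.47593856e+00, -1.19012075e-01]), 'joint_vel': array([ 0.00136615, -0.00023255, -0.00058154,  0.00032237,  0.00082514,
       -0.00091349]), 'joint_efforts': array([-3.95688039e-03, -3.93566179e+01, -3.70372331e+01, -4.37454446e-04,
        4.61599484e-04, -1.50881351e-05]), 'tool_pos': array([ 0.2059536 , -0.59007746,  0.25332305]), 'tool_rot': array([4.21886917e-05, 9.85936525e-01, 1.67120218e-01, 3.42599437e-06]), 'contact_force': array([0.33416721, 0.48457695, 0.72624676]), 'ft_torque': array([-0.01047014, -0.03045404, -0.06196766]), 'grasp_force': 0.0, 'gripper_width': 1.0008879493184561}
```

View pics/scene0.png

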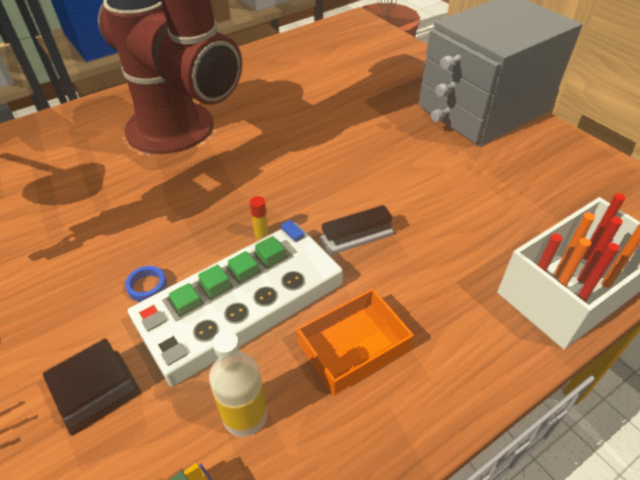

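View pics/top0.png

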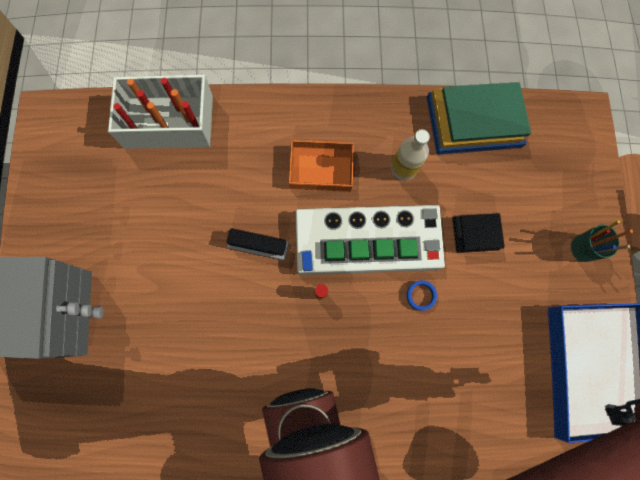

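The scene view shows the box with four green keys near (185,298), (214,280), (243,265), (270,250), a red window at (149,313), and the eraser at (292,230). In the top view the keys are at about (335,250), (360,249), (385,248), (408,247).

```bash
cat > h.py <<'E'
import cv2,numpy as np
from plant import *
def ray(c,px):
    k=get_calibration(c);P=np.array(k["pose"])
    u=cv2.undistortPoints(np.array(px,float).reshape(-1,1,2),np.array(k["camera_matrix"]),np.array(k["D"]))[:,0]
    return P[:3,3],np.c_[u[:,0],-u[:,1],-np.ones(len(u))]@P[:3,:3].T
def onz(c,px,z):
    o,d=ray(c,px);return o+d*((z-o[2])/d[:,2])[:,None]
def tri(pa,pb):
    o1,d1=ray("top",[pa]);o2,d2=ray("scene",[pb])
    A=np.c_[d1[0],-d2[0]];t=np.linalg.lstsq(A,o2-o1,rcond=None)[0]
    a=o1+d1[0]*t[0];b=o2+d2[0]*t[1];return (a+b)/2,np.linalg.norm(a-b)
E
python3 - <<'E'
from h import *
cents={}
for c,roi in (("top",(315,425,235,265)),("scene",(165,295,230,320))):
    f=cv2.imread(f"pics/{c}0.png");h=cv2.cvtColor(f,cv2.COLOR_BGR2HSV)
    g=((h[...,0]>45)&(h[...,0]<80)&(h[...,1]>100)).astype(np.uint8)
    m=np.zeros_like(g);a,b,y0,y1=roi;m[y0:y1,a:b]=g[y0:y1,a:b]
    v=h[...,2][m>0];T=cv2.threshold(v.reshape(-1,1),0,255,cv2.THRESH_OTSU)[0];print(c,T,np.percentile(v,[5,25,50,75,95]))
    t=m*(h[...,2]>T).astype(np.uint8)
    n,l,s,ce=cv2.connectedComponentsWithStats(t)
    L=[(ce[i],s[i]) for i in range(1,n) if s[i][4]>60]
    L.sort(key=lambda q:q[0][0],reverse=(c=="scene"))
    for q in L: print(np.round(q[0],1),q[1])
    cents[c]=[q[0] for q in L]
    for p in onz(c,cents[c],.067): print(np.round(p,4))
for a,b in zip(cents["top"],cents["scene"]): print("tri",*tri(a,b))
for q in ("place_1","box","on_flag","eraser_mid"):
    for c in("top","scene"):
        for r in regions_of(c,q)[:5]: 
            ys,xs=np.nonzero(r["pixels"]);print(q,c,r["score"],len(xs),xs.mean(),ys.mean())
A=[cv2.resize(cv2.imread("pics/top0.png")[195:285,285:455],None,fx=4,fy=4,interpolation=2),cv2.resize(cv2.imread("pics/scene0.png")[215:330,130:300],None,fx=4,fy=4,interpolation=2)]
A=[cv2.resize(a,(620,int(a.shape[0]*620/a.shape[1])))for a in A]
A=np.vstack(A);A=A[:, :];s=min(1,600/A.shape[0]);cv2.imwrite("pics/crop.png",cv2.resize(A,None,fx=s,fy=s))
E
```

```text
top 97.0 [ 49. 118. 130. 136. 139.]
[334.9 249.1] [327 241  17  17 284]
[359.8 248.3] [351 240  18  18 277]
[384.8 247.2] [376 239  18  17 278]
[408.4 247. ] [400 239  17  17 272]
[ 0.5401 -0.0327  0.067 ]
[ 0.5415 -0.0888  0.067 ]
[ 0.5436 -0.1455  0.067 ]
[ 0.5439 -0.1993  0.067 ]
scene 144.0 [101. 140. 167. 177. 180.]
[268.6 246.8] [256 237  27  21 331]
[241.5 262.5] [229 252  27  22 362]
[212.3 276.6] [199 265  29  24 393]
[183.1 295.6] [170 284  28  25 419]
[ 0.5406 -0.0324  0.067 ]
[ 0.5446 -0.089   0.067 ]
[ 0.5435 -0.1442  0.067 ]
[ 0.5515 -0.2012  0.067 ]
tri [ 0.54024326 -0.03248419  0.06668307] 0.0005316822316722551
tri [ 0.54218768 -0.08861964  0.06426886] 0.0009690854127663153
tri [ 0.54369315 -0.14487171  0.06757535] 0.0012321661310819327
tri [ 0.5453379  -0.20045594  0.05948971] 0.0007923715512707121
place_1 top 0.58 7877 370.27942109940335 237.09381744318904
place_1 scene 0.75 12951 234.0142073971122 306.4155663655316
place_1 scene 0.62 5269 90.83545264756121 384.84627063959005
box top 0.65 8259 369.4837147354401 237.18924809298946
box scene 0.68 13678 234.2566164643954 305.5183506360579
on_flag top 0.5 93 432.55913978494624 254.53763440860214
on_flag scene 0.54 110 147.6 311.4
eraser_mid top 0.56 172 306.95348837209303 260.70348837209303
eraser_mid scene 0.75 292 292.46232876712327 230.47260273972603
```

View pics/crop.png

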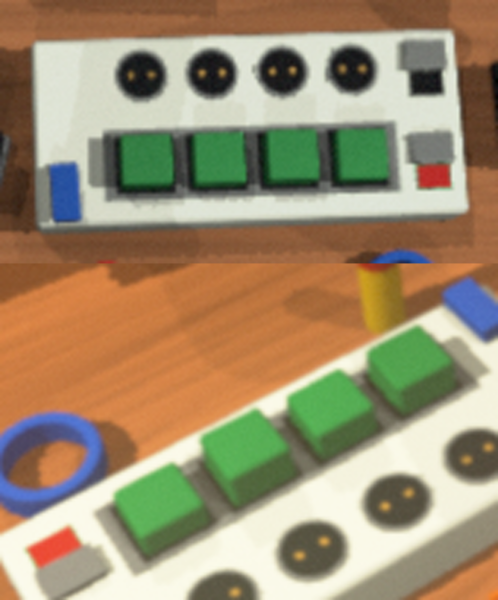

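The crop shows four green caps, the red window and the hidden yellow flag. Triangulated key centres are K1 (.540,-.032,.067), K2 (.542,-.089,.064), K3 (.544,-.145,.068), K4 (.545,-.200,.060). Next I shut the hand, turn it and travel.

Emit:
apply_moves(
  targets=[
    {"translation": [0,0,0],"twist": 0.76,"hand": 0},
    {"translation": [0,0,0],"twist": 0.76,"hand": 0},
    {"translation": [0,0,0],"twist": 0.76,"hand": 0},
    {"translation": [0,0,0],"twist": 0.76,"hand": 0},
    {"translation": [0.25,-0.29,0],"twist": 0,"hand": 0},
    {"translation": [0.25,-0.29,0],"twist": 0,"hand": 0},
    {"translation": [0.25,-0.29,0],"twist": 0,"hand": 0},
    {"translation": [0.25,-0.29,0],"twist": 0,"hand": 0},
  ],
)

```text
time: 1.9
tool_pos: [0.3029, -0.4698, 0.2534]
tool_rot: [0.0, 1.0, 0.016, 0.0]
contact_force: [-0.1, 0.1, 0.1]
gripper_width: -0.001
grasp_force: 0.0
```

Emit:
apply_moves(
  targets=[
    {"translation": [0.27,-0.29,0],"twist": 0,"hand": 0},
    {"translation": [0.27,-0.29,0],"twist": 0,"hand": 0},
    {"translation": [0.27,-0.29,0],"twist": 0,"hand": 0},
    {"translation": [0.27,-0.29,0],"twist": 0,"hand": 0},
    {"translation": [0.27,-0.29,0],"twist": 0,"hand": 0},
    {"translation": [0.27,-0.29,0],"twist": 0,"hand": 0},
    {"translation": [0.27,-0.29,0],"twist": 0,"hand": 0},
    {"translation": [0,0,0],"twist": 0,"hand": 0},
  ],
)

```text
time: 2.7
tool_pos: [0.4868, -0.2589, 0.2534]
tool_rot: [-0.0, 1.0, 0.019, 0.001]
contact_force: [-1.0, -1.7, 0.4]
gripper_width: 0.001
grasp_force: 0.0
```

Emit:
apply_moves(
  targets=[
    {"translation": [0.3,-0.28,0],"twist": 0,"hand": 0},
    {"translation": [0.3,-0.28,0],"twist": 0,"hand": 0},
    {"translation": [0,0,0.4],"twist": 0,"hand": 0},
    {"translation": [0,0,0.4],"twist": 0,"hand": 0},
    {"translation": [0,0,0.4],"twist": 0,"hand": 0},
    {"translation": [0,0,0.35],"twist": 0,"hand": 0},
    {"translation": [0,0,0],"twist": 0,"hand": 0},
    {"translation": [0,0,0],"twist": 0,"hand": 0},
  ],
)

```text
time: 3.5
tool_pos: [0.5426, -0.2047, 0.0985]
tool_rot: [-0.0, 1.0, 0.016, -0.0]
contact_force: [0.7, 1.0, 0.5]
gripper_width: 0.002
grasp_force: 0.0
```

```bash
cat > n.py <<'E'
from h import *
F=[]
for i in range(6): grab_frame("top"); s=state(); F.append(s["contact_force"])
print(np.round(np.mean(F,0),2),np.round(np.std(F,0),2),np.round(s["tool_pos"],4),s["time"])
E
python3 n.py
```

```text
[0.01 0.15 0.3 ] [0.52 0.39 0.32] [ 0.544  -0.2048  0.1005] 3.8
```

Emit:
apply_moves(
  targets=[
    {"translation": [0.02,-0.04,0],"twist": 0,"hand": 0},
    {"translation": [0,0,0.08],"twist": 0,"hand": 0},
    {"translation": [0,0,0],"twist": 0,"hand": 0},
    {"translation": [0,0,0],"twist": 0,"hand": 0},
  ],
)

```text
time: 4.2
tool_pos: [0.5443, -0.1998, 0.0896]
tool_rot: [-0.0, 1.0, 0.016, -0.001]
contact_force: [-0.7, 0.2, 0.1]
gripper_width: 0.001
grasp_force: 0.0
```

Emit:
apply_moves(
  targets=[
    {"translation": [0,0,0.02],"twist": 0,"hand": 0},
    {"translation": [0,0,0],"twist": 0,"hand": 0},
    {"translation": [0,0,0],"twist": 0,"hand": 0},
  ],
)

```text
time: 4.5
tool_pos: [0.5447, -0.2001, 0.0883]
tool_rot: [-0.0, 1.0, 0.016, -0.0]
contact_force: [0.7, -0.1, 0.1]
gripper_width: -0.001
grasp_force: 0.0
```

Emit:
apply_moves(
  targets=[
    {"translation": [0,0,0.02],"twist": 0,"hand": 0},
    {"translation": [0,0,0],"twist": 0,"hand": 0},
    {"translation": [0,0,0],"twist": 0,"hand": 0},
  ],
)

```text
time: 4.8
tool_pos: [0.5447, -0.2001, 0.0862]
tool_rot: [-0.0, 1.0, 0.016, -0.0]
contact_force: [-0.9, -0.1, -0.3]
gripper_width: 0.001
grasp_force: 0.0
```

Tip at .064 without contact so far.

Emit:
apply_moves(
  targets=[
    {"translation": [0,0,0.02],"twist": 0,"hand": 0},
    {"translation": [0,0,0],"twist": 0,"hand": 0},
    {"translation": [0,0,0],"twist": 0,"hand": 0},
  ],
)

```text
time: 5.1
tool_pos: [0.545, -0.2002, 0.0849]
tool_rot: [0.0, 1.0, 0.016, 0.0]
contact_force: [-1.4, -0.0, 5.2]
gripper_width: -0.002
grasp_force: 2.3
```

```bash
python3 n.py
```

```text
[-1.61  0.63  5.36] [0.46 0.42 0.4 ] [ 0.545  -0.2002  0.0848] 5.4
```

Force jumped from 0 to 5.3 N within one 2 mm step, so key 4 is solid and is the latched one (a free key would read at most 1.5 N). Pressing it firmly.

Emit:
apply_moves(
  targets=[
    {"translation": [0,0,0.02],"twist": 0,"hand": 0},
    {"translation": [0,0,0.02],"twist": 0,"hand": 0},
    {"translation": [0,0,0.02],"twist": 0,"hand": 0},
    {"translation": [0,0,0],"twist": 0,"hand": 0},
    {"translation": [0,0,0],"twist": 0,"hand": 0},
  ],
)

```text
time: 5.9
tool_pos: [0.5451, -0.2003, 0.0794]
tool_rot: [0.0, 1.0, 0.016, 0.0]
contact_force: [-3.7, 0.8, 8.6]
gripper_width: 0.002
grasp_force: 4.1
```

Emit:
apply_moves(
  targets=[
    {"translation": [0,0,0.015],"twist": 0,"hand": 0},
    {"translation": [0,0,0],"twist": 0,"hand": 0},
    {"translation": [0,0,0],"twist": 0,"hand": 0},
  ],
)

```text
time: 6.2
tool_pos: [0.5451, -0.2003, 0.0781]
tool_rot: [0.0, 1.0, 0.016, 0.0]
contact_force: [-2.4, 1.0, 8.5]
gripper_width: 0.001
grasp_force: 4.5
```

Emit:
apply_moves(
  targets=[
    {"translation": [0,0,-0.1],"twist": 0,"hand": 0},
    {"translation": [0,0,-0.3],"twist": 0,"hand": 0},
    {"translation": [0,0,-0.4],"twist": 0,"hand": 0},
    {"translation": [0,0,-0.4],"twist": 0,"hand": 0},
    {"translation": [-0.3,0,-0.4],"twist": 0,"hand": 0},
    {"translation": [-0.4,0,0],"twist": 0,"hand": 0},
    {"translation": [-0.4,0,0],"twist": 0,"hand": 0},
    {"translation": [0,0,0],"twist": 0,"hand": 0},
  ],
)

```text
time: 7.0
tool_pos: [0.4314, -0.2031, 0.2354]
tool_rot: [-0.0, 1.0, 0.015, -0.001]
contact_force: [0.2, 0.5, -1.2]
gripper_width: -0.002
grasp_force: 0.0
```

```bash
python3 - <<'E'
from h import *
f=grab_frame("scene")[:,:,::-1];t=grab_frame("top")[:,:,::-1]
cv2.imwrite("pics/after.png",np.vstack([cv2.resize(f[180:400,20:420],(540,297),interpolation=2),cv2.resize(t[190:310,230:510],(540,231),interpolation=2)]))
print(state()["contact_force"],state()["tool_pos"],state()["time"])
E
```

```text
[ 0.26646967  0.02810952 -0.09431997] [ 0.43428221 -0.20359794  0.23628367] 7.1
```

View pics/after.png

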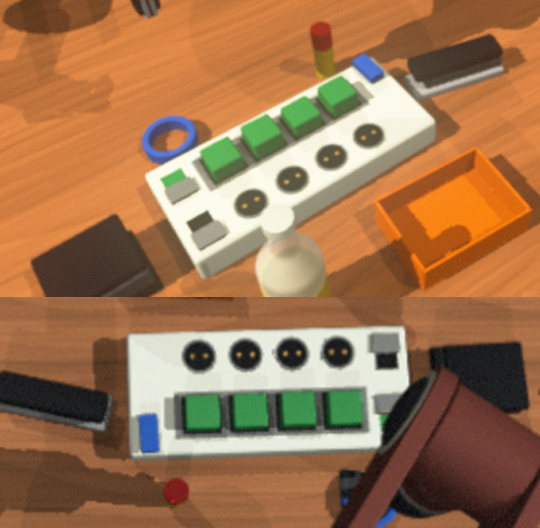

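The window near (175,180) now shows green, the other window is still black with no yellow, and everything else stands where it was. The arm is clear.

```bash
python3 -c "
from plant import *
print(job_done())"
```

```text
the job is handed in; nothing more can be done
None
```

Key 4 (the right-hand end) was the latched one; I pressed it to release, the indicator turned from red to green, the yellow flag stayed hidden, and the other three keys and the craft things were not touched.

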